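# Index the tube turret to its next stop and load it

## Task

Pull the turret's red spring ring up, turn the turret anticlockwise (seen from above) on to its next notch and let the index pin spring fully home there, without forcing the pin against the rim. Then stand the red-capped tube from the rack in the turret's empty socket, down on its bottom, and let go. Leave the other tubes in the rack and in the turret standing where they are.

Things in the scene. Friction and masses are not known exactly. Their poses are not given: they have to be found in the camera images.
- ring_centre (a point): Centre of the red pull ring, head of the spring index pin, on the turret's arm 95 mm from its axis: 37 mm outside, round bar 9 mm thick, upright in the vertical plane through the turret's axis. Grip it across the 9 mm, at right angles to that plane. It rises and sinks with the pin. Its top edge is 18 mm above this point; a dark barrel 25 mm wide ends 26 mm below it (pin down).
- index_pin (a joint): Height of the index pin above fully home, m: 0 = fully home in a notch, stop at 0.024. Its spring pushes it down with 6 N at 0 and 11 N at 0.020. The pin (10 mm, flat tip, damped: 0.1 s to drop home) is clear of notch, rim and strip above 0.018; lying on the rim it reads 0.016 to 0.017, and only in a notch can it fall to 0.
- turret (a joint): Angle of the turret about its vertical axis, rad, grows anticlockwise seen from above; 0 at the start, with the pin in the first notch; end stop at 1.15. The next notch lies somewhere between 0.55 and 0.84, set anew each time and not measured. Turning takes about 2 N at the ring with the pin up, 5 to 8 N with the pin lying on the rim.
- spindle: Fixed steel spindle of the turret, with all that it carries (turret, pin and ring). Origin on the turret's axis at bench height, z up; -x points from the axis to the ring at the start.
- index_rim: Fixed grey round foot, 242 mm across, 12 mm high, with the index rim (top 30 mm above the bench, 83 to 107 mm from the axis). A brass strip clamped in the rim, 0.8 mm proud, holds the next notch: let the pin lie there under its own spring and push the ring slowly along until it drops in. Notches are 13 mm wide, the pin 10 mm. Origin on the turret's axis at bench height, z up.
- socket_mouth (a point): Centre of the open mouth of the turret's empty blue socket, 80 mm above the bench and 75 mm from the turret's axis; turns with the turret. A round well 18 mm wide and 40 mm deep. The other two sockets hold loose tubes, 54 mm and more away; hub plate top 44 mm above the bench.
- tube_red_mid (a point): Middle (half-way up) of the loose red-capped sample tube, 101 mm high, body 13 mm, cap 17 mm (looks wider than it grips: the fingers close to about 13 mm), standing upright in a black rack 34 mm high; its foot is 4 mm above the bench and 50 mm below this point. z along the tube.
- tube_blue_mid (a point): Middle of the blue-capped tube, 101 mm high, that stays in the same rack.
- tube_purple_mid (a point): Middle of the purple-capped tube, 95 mm high, that stays in the same rack.
- loaded_purple_mid (a point): Middle of a purple-capped tube, 95 mm high, that stands loose in the turret's middle socket and rides with it.
- loaded_yellow_mid (a point): Middle of a yellow-capped tube, 95 mm high, that stands loose in the turret's other full socket and rides with it.
- rack: Black 24-hole tube rack, 101 x 139 x 34 mm, fixed. Origin at the centre of its underside, y along its long side. The three tubes stand in one row along y, at least 41 mm apart; nothing stands beside them along x.

How it is judged:
By the outcome, as a careful person would: the job done as asked, in the order asked, and still so for the second after the job is handed in, with the robot touching nothing.
It also fails if it takes over 61 s, if anything falls off the work surface, if the arm or the gripper's body presses on something with over 40 N, if the wrist force passes 120 N, or if a joint passes its speed limit or range.

## Robot

A 6-joint arm with a two-finger parallel gripper is mounted at the origin on a cart in front of the work surface, level with it; the furniture and walls round the work are solid. World frame = base frame: x ahead of the robot, y to its left, z up, the work surface at z = 0. Lengths are in m, angles in rad, forces in N, time in s.
With the tool pointing down it reaches from about 0.35 to 0.85 m from the base axis. Payload 8.1 kg.
Tool frame: the origin (TCP) lies midway between the tips of the shut fingers; the grasp point (between the pads) lies 19 mm behind it; z points along the fingers, y is the line along which they close (so a half turn about z gives the same grasp; the last joint's range is limited). The gripper opens to 93 mm and grips with 3 to 60 N. Pads are 15 mm wide; open, the fingers measure 128 mm over their backs; the gripper's body (75 mm by 188 mm) begins 65 mm behind the grasp point.
Start: joints at [1.142, 0.13, 1.488, -0, 1.523, -0.085], TCP at [0.202, 0.565, 0.219] pointing down, gripper open.
Joint ranges: [-2.96, 2.96], [-0.89, 2.26], [0.02, 2.5], [-1.34, 4.48], [0, 2.73], [-2.66, 2.66]. Speed limits (rad/s): [2.39, 2.39, 2.79, 3.14, 3.14, 3.14].

## Interface

Orientations are given as a rotation vector (axis times angle).
In Python, from plant import read_state, read_camera, get_calibration, close_job gives the robot as it stands.
- The arm moves only by the shell command python3 -m crank 'ROWS' [FORCE]. ROWS is JSON, a list that holds one entry, the list of rows, each a list of 7 numbers: the gripper's target within -1 to 1 (fully open at 1, half-way at 0, shut at -1), then the shift along the tool's x, y, z as a fraction of full scale, then the turn, a rotation vector about the tool's x, y, z as a fraction of full scale. In form: [[[grip, x, y, z, rx, ry, rz], ...]]. A call has exactly 5 rows; each row is the pose to reach, as a shift and turn from the pose commanded when the call began, along the tool's axes at that moment; what a row does not reach only later rows make up. Full scale, the value 1, is 0.5 m for a shift and 90 degrees for a turn. A row lasts 1/8 s, in which the tool goes at most 62.5 mm and 10.7 degrees, less where a joint would pass 70% of its speed; a pose out of reach is approached as far as the arm can. A call with a number of a shift or a turn outside -1 to 1 is refused whole. A call with a gripper value outside its range is refused whole. The fingers move at their own pace and stop on an object; FORCE is the grip in N (left out, the last holds). Time passes only in rows, so rows that repeat a pose let the fingers close, or fill a call up. It gives the time, the measured TCP pose, the force, the opening and the grip force at its end, in the units of the state.
- read_state(): the state, without advancing time (a new reading comes with each control period).
- read_camera(name): name is "scene" or "top"; returns the picture (420x560x3 uint8, red, green, blue); there is no depth.
- get_calibration(name): a dict with "fx", "fy", "cx", "cy" (pixels), "eye" and "orientation" of the camera in the world. Camera axes: x right, y down, z forward; pixel columns grow to the right and rows downward; lengths in m; the calibration is good to about 2 mm. A picture is of the moment at which its call begins. get_calibration takes no time and is no camera call.
- close_job(): hands the job in; it is judged then, once.
The state is a dict: "t": time; "q": joint angles; "dq": joint speeds; "joint_torque": joint torques, N m; "tool_pos": TCP position; "orientation": TCP orientation; "force": force on the tool from outside, world axes, zero at the start; "wrist_torque": the same for the moment, N m; "opening": finger opening in m; "gripper_force": force on a finger pad.
Only numpy, scipy, OpenCV 4.12 (cv2) and the standard library are available. Lean on these libraries where they do the work, as an engineer would, in place of code of your own. Each camera call takes 0.05 s, during which the arm holds its last target. There are 200 camera calls.

## Working session

There is one attempt and no reset: what is moved stays moved. The work goes in short steps, Python scripts to look and compute and a shell command to move; the robot and the scene stay as the last step left them, time stands still between calls to the robot, and variables do not carry over. Pictures are saved under pics/ and viewed, at most 10 in all, crops included, and the job is handed in when it is done.

```bash
ls; mkdir -p pics
python3 - <<'E'
from plant import *
import cv2
for n in("scene","top"):
    im=read_camera(n); cv2.imwrite(f"pics/{n}0.png",im[:,:,::-1]); print(n,get_calibration(n))
print(read_state())
E
```

```text
pics
scene {'fx': 446.923427846992, 'fy': 446.923427846992, 'cx': 285.001519460473, 'cy': 208.86869945820737, 'eye': array([-0.04615131, -0.5893077 ,  0.57723593]), 'orientation': array([-1.95139512,  0.89530797, -0.49274537])}
top {'fx': 406.3300596753594, 'fy': 406.3300596753594, 'cx': 282.5836825443973, 'cy': 208.97437524168194, 'eye': array([ 0.51058813, -0.0527538 ,  0.9186418 ]), 'orientation': array([-2.19240848,  2.14761627, -0.04055926])}
{'t': 0.1, 'q': array([ 1.14158778e+00,  1.31083116e-01,  1.48919847e+00,  1.28214734e-05,
        1.52296750e+00, -8.54114151e-02]), 'dq': array([ 0.00114564, -0.00114794, -0.00136552, -0.00072961, -0.00031928,
        0.00120455]), 'joint_torque': array([ 1.10253775e-03, -5.61333847e+01, -4.93098807e+01,  7.70556531e-02,
        2.89990852e-02, -7.47786839e-05]), 'tool_pos': array([0.20200459, 0.5644262 , 0.21767841]), 'orientation': array([-5.37306168e-01, -3.09486252e+00,  2.51079489e-03]), 'force': array([-0.07969631, -0.29591847, -0.55638436]), 'wrist_torque': array([-0.00608244,  0.00981571,  0.04621678]), 'gripper_force': 0.0, 'opening': 0.09307439050889059}
```

View pics/scene0.png

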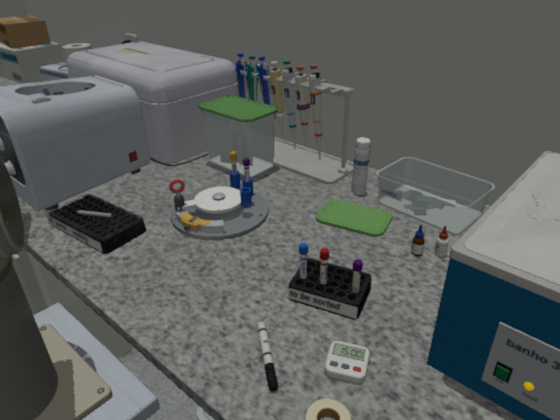

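View pics/top0.png

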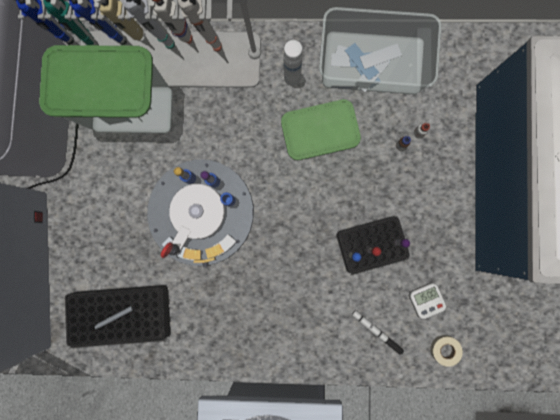

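The scene view shows the ring at (177,186), the empty blue socket at (246,198) and the red cap at (324,253). In the top view they are at about (167,250), (228,199) and (376,252), with the spindle at (196,211) and the brass strip along (180–235,250).

```bash
cat > h.py <<'E'
import numpy as np, cv2
from scipy.spatial.transform import Rotation as R
from plant import *
def ray(n,u,v):
    c=get_calibration(n); d=R.from_rotvec(c["orientation"]).apply([(u-c["cx"])/c["fx"],(v-c["cy"])/c["fy"],1])
    return np.array(c["eye"]),d/np.linalg.norm(d)
def plane(n,uv,z):
    e,d=ray(n,*uv); return e+d*(z-e[2])/d[2]
def tri(a,b):
    (e1,d1),(e2,d2)=ray("scene",*a),ray("top",*b)
    s=np.linalg.lstsq(np.c_[d1,-d2],e2-e1,rcond=None)[0]
    p,q=e1+s[0]*d1,e2+s[1]*d2
    return (p+q)/2,np.linalg.norm(p-q)
def blobs(im,kind,amin=8):
    h,s,v=[x.astype(int) for x in cv2.split(cv2.cvtColor(im,cv2.COLOR_RGB2HSV))]
    m={"red":((h<8)|(h>172))&(s>130)&(v>60),"blue":(h>104)&(h<125)&(s>140)&(v>50),"purple":(h>130)&(h<165)&(s>90)&(v>40),
       "brass":(h>12)&(h<28)&(s>110)&(v>90),"white":(s<45)&(v>150)}[kind]
    n,l,st,c=cv2.connectedComponentsWithStats(m.astype(np.uint8))
    return [(c[i].round(1).tolist(),st[i].tolist()) for i in range(1,n) if st[i][4]>=amin]
E
python3 - <<'E'
from h import *
for n in("scene","top"):
    im=read_camera(n)
    for k in("red","blue","purple","brass"): 
        print(n,k)
        for b in blobs(im,k):
            if (b[0][1]>140 and b[0][1]<320 and 140<b[0][0]<420): print("  ",b)
    x0,y0,x1,y1=(160,140,380,305) if n=="scene" else (140,150,420,280)
    cv2.imwrite(f"pics/{n}1.png",cv2.resize(im[y0:y1,x0:x1,::-1],None,fx=800/(x1-x0) if n=="top" else 3.6,fy=800/(x1-x0) if n=="top" else 3.6,interpolation=cv2.INTER_CUBIC))
E
```

```text
scene red
   ([176.5, 185.6], [170, 180, 14, 13, 75])
   ([324.2, 253.7], [320, 248, 9, 12, 85])
scene blue
   ([234.8, 179.6], [229, 172, 11, 16, 126])
   ([246.5, 192.5], [241, 178, 12, 29, 264])
   ([419.3, 233.2], [416, 226, 7, 12, 45])
   ([302.8, 248.4], [299, 243, 9, 12, 82])
scene purple
   ([245.6, 161.1], [243, 158, 6, 8, 40])
   ([357.4, 265.0], [353, 260, 9, 13, 84])
scene brass
   ([232.4, 152.6], [230, 151, 6, 4, 20])
   ([193.3, 220.1], [180, 213, 30, 14, 198])
top red
   ([165.7, 249.7], [161, 243, 10, 14, 70])
   ([376.3, 251.1], [372, 247, 9, 9, 59])
top blue
   ([188.0, 171.7], [185, 170, 6, 5, 11])
   ([182.5, 178.9], [180, 177, 6, 4, 8])
   ([207.4, 182.6], [205, 181, 6, 4, 9])
   ([226.9, 198.7], [221, 193, 11, 12, 62])
   ([356.3, 256.5], [353, 253, 8, 8, 56])
top purple
   ([204.4, 174.8], [201, 172, 7, 7, 37])
   ([405.1, 242.8], [402, 239, 8, 8, 46])
top brass
   ([177.8, 171.0], [174, 168, 8, 7, 48])
   ([213.4, 251.4], [206, 245, 17, 15, 132])
   ([193.7, 255.2], [184, 249, 25, 13, 157])
```

View pics/scene1.png

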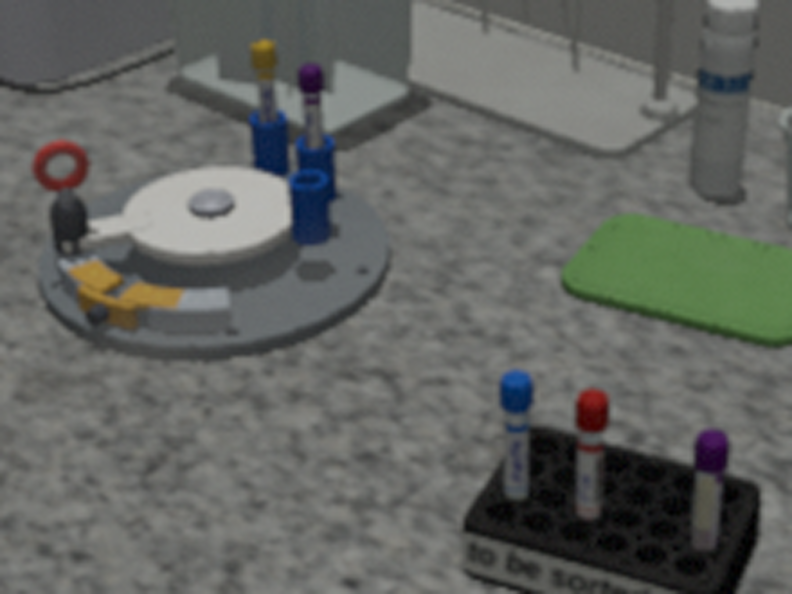

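View pics/top1.png

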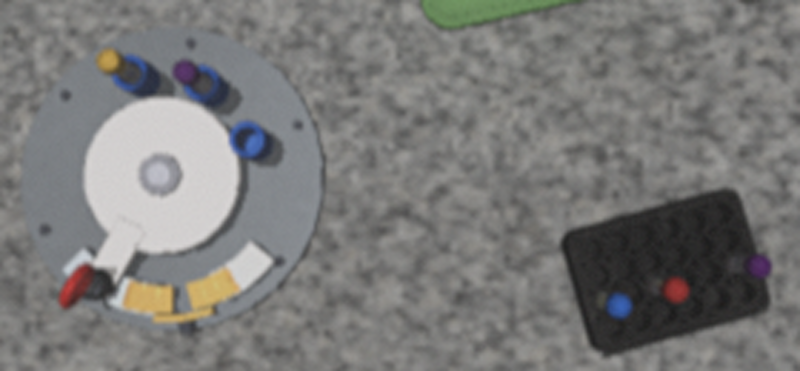

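The scene crop shows the ring whole at about (177,186), the open mouth at (246,190) and the spindle button at (219,196). The top crop shows the mouth at (227,199), the spindle at (196,211) and a notch-wide gap between the two brass pieces at about (203.4,252).

Run:
```python
from h import *
np.set_printoptions(precision=4,suppress=True)
P={}
for k,a,b in [("ring",(176.6,186),(165.8,249.8)),("spindle",(218.9,195.8),(196,210.9)),("mouth",(246.1,190),(227.2,199)),
  ("redcap",(324.2,253.7),(376.3,251.1)),("bluecap",(302.8,248.4),(356.3,256.5)),("purcap",(357.4,265.),(405.1,242.8)),("lp",(245.6,161.1),(204.4,174.8)),("ly",(233,151.5),(177.8,171))]:
    P[k],g=tri(a,b); print(k,P[k],"gap",round(g,4))
# foot circle from top: spindle axis check
S=P["spindle"]
for k in("ring","mouth"): 
    d=P[k]-S; print(k,"r",np.hypot(*d[:2]),"az",np.arctan2(d[1],d[0]))
n=plane("top",(203.4,252.2),.031); print("notch",n,np.hypot(*(n-S)[:2]),np.arctan2(*(n-S)[1::-1]))
# rim foot outline: leftmost/rightmost from the zoom (22..324 , 22..328)
for uv in [(140+22/2.857,211),(140+324/2.857,211),(198,150+24/2.857),(198,150+330/2.857)]: print(plane("top",uv,.012))
d=P["bluecap"]-P["purcap"];print("row az",np.arctan2(d[1],d[0]))
```

```text
ring [0.4792 0.2118 0.0936] gap 0.0017
spindle [0.5626 0.1639 0.049 ] gap 0.002
mouth [0.5868 0.0917 0.08  ] gap 0.002
redcap [ 0.4857 -0.213   0.0975] gap 0.0041
bluecap [ 0.4739 -0.1733  0.0972] gap 0.0045
purcap [ 0.5037 -0.2719  0.0909] gap 0.0036
lp [0.6289 0.1309 0.1279] gap 0.0038
ly [0.6346 0.181  0.1371] gap 0.0025
ring r 0.0961624228172712 az 2.619508161747278
mouth r 0.07620014857084077 az -1.2467317854253093
notch [0.4742 0.148  0.031 ] 0.08979050031826132 -2.963726132167096
[0.5631 0.2823 0.012 ]
[0.5679 0.0427 0.012 ]
[0.6851 0.1722 0.012 ]
[0.4436 0.1634 0.012 ]
row az 1.8643338775100189
```

Run:
```python
from h import *
np.set_printoptions(precision=3,suppress=True)
for n,uv in [("scene",(75,192)),("scene",(146,143)),("scene",(22,160)),("top",(48,215)),("top",(48,300)),("top",(40,365)),("top",(0,385))]:
    print(n,uv,plane(n,uv,0),plane(n,uv,.1),plane(n,uv,.2))
for p in [(.202,.564,.218),(.202,.564,.4)]:
    for n in("scene","top"):
        c=get_calibration(n); q=R.from_rotvec(c["orientation"]).inv().apply(np.array(p)-c["eye"]); print(n,q[0]/q[2]*c["fx"]+c["cx"],q[1]/q[2]*c["fy"]+c["cy"])
im=read_camera("scene"); cv2.imwrite("pics/l.png",cv2.resize(im[60:330,0:300,::-1],None,fx=2.2,fy=2.2))
```

```text
scene (75, 192) [0.38  0.554 0.   ] [0.306 0.356 0.1  ] [0.232 0.158 0.2  ]
scene (146, 143) [0.707 0.704 0.   ] [0.576 0.48  0.1  ] [0.446 0.256 0.2  ]
scene (22, 160) [0.375 0.889 0.   ] [0.302 0.633 0.1  ] [0.229 0.377 0.2  ]
top (48, 215) [ 0.55   0.519 -0.   ] [0.546 0.457 0.1  ] [0.541 0.394 0.2  ]
top (48, 300) [0.357 0.507 0.   ] [0.373 0.446 0.1  ] [0.39  0.385 0.2  ]
top (40, 365) [0.212 0.516 0.   ] [0.245 0.454 0.1  ] [0.277 0.392 0.2  ]
top (0, 385) [0.165 0.605 0.   ] [0.203 0.533 0.1  ] [0.241 0.462 0.2  ]
scene -28.036696741866876 134.3448548534953
top -67.3725579152254 409.8436698711832
scene -61.25791531240861 49.69950975307145
top -194.9525458375689 470.42657292960746
```

View pics/l.png

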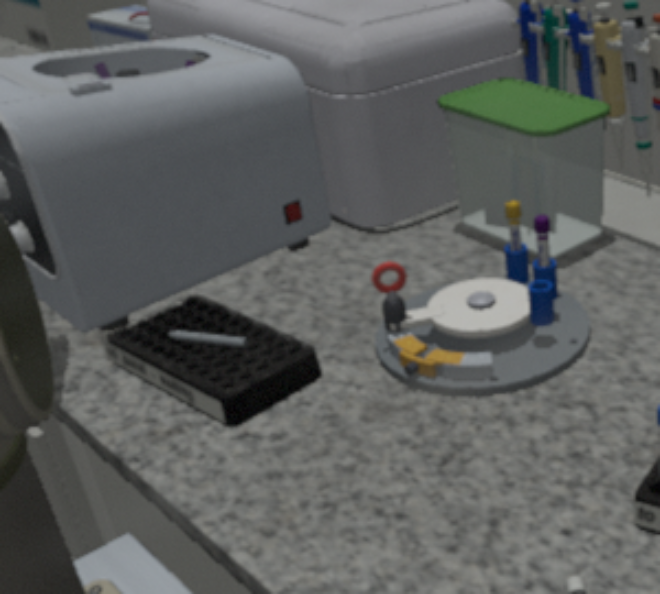

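The view confirms there is a centrifuge beside the start pose, from about y>0.5, x>0.27. I'll leave by going up and towards -y first.

```bash
cat >> h.py <<'E'
def go(p,az):
    """fractions for a move of the TCP to p, tool down, y axis at azimuth az"""
    s=read_state(); T=R.from_rotvec(s["orientation"])
    y=np.array([np.cos(az),np.sin(az),0]); z=np.array([0,0,-1.]); G=R.from_matrix(np.c_[np.cross(y,z),y,z])
    f=np.r_[T.inv().apply(np.array(p)-s["tool_pos"])/.5,(T.inv()*G).as_rotvec()/(np.pi/2)]
    print("t %.2f"%s["t"],"row",f.round(4).tolist(),"F",s["force"].round(1),"pos",s["tool_pos"].round(4),"open %.4f grip %.1f"%(s["opening"],s["gripper_force"]))
E
python3 -m crank '[[[1,-0.134,-0.376,-0.16,0,0,0],[0,-0.134,-0.376,-0.16,0,0,0],[0,-0.134,-0.376,-0.16,0,0,0],[-0.3,-0.134,-0.376,-0.16,0,0,0],[-0.3,-0.134,-0.376,-0.16,0,0,0]]]' 30
python3 -c "
from h import *
go((.4795,.2115,.17),2.6195-np.pi/2)"
```

```text
t: 0.88
tool_pos: [0.2025, 0.3648, 0.3002]
orientation: [0.54, 3.093, 0.005]
force: [0.8, 1.4, -0.0]
opening: 0.0576
gripper_force: 0.0
t 0.88 row [-0.6249, -0.1018, 0.2608, 0.0022, 0.0005, 0.1125] F [ 0.8  1.4 -0. ] pos [0.2025 0.3648 0.3002] open 0.0576 grip 0.0
```

```bash
python3 -m crank '[[[-0.3,-0.625,-0.102,0.26,0.002,0,0.1125],[-0.3,-0.625,-0.102,0.26,0.002,0,0.1125],[-0.3,-0.625,-0.102,0.26,0.002,0,0.1125],[-0.3,-0.625,-0.102,0.26,0.002,0,0.1125],[-0.3,-0.625,-0.102,0.26,0.002,0,0.1125]]]'
python3 -c "
from h import *
go((.4795,.2115,.087),2.6195-np.pi/2)"
```

```text
t: 1.5
tool_pos: [0.4564, 0.2248, 0.1782]
orientation: [-0.808, -3.035, 0.005]
force: [0.0, 0.7, 0.5]
opening: 0.0327
gripper_force: 0.0
t 1.50 row [-0.0534, 0.0004, 0.1823, -0.0021, -0.0003, 0.0012] F [0.  0.7 0.5] pos [0.4564 0.2248 0.1782] open 0.0327 grip 0.0
```

```bash
python3 -m crank '[[[-0.3,-0.053,0,0,-0.002,0,0.001],[-0.3,-0.053,0,0,-0.002,0,0.001],[-0.3,-0.053,0,0.1,-0.002,0,0.001],[-0.3,-0.053,0,0.182,-0.002,0,0.001],[-0.3,-0.053,0,0.182,-0.002,0,0.001]]]'
python3 - <<'E'
from h import *
go((.4795,.2115,.087),2.6195-np.pi/2)
for n in("scene","top"):
    im=read_camera(n); print([b for b in blobs(im,"red") if b[0][0]<220 and 150<b[0][1]<280])
    cv2.imwrite(f"pics/g{n}.png",im[140:280,130:300,::-1])
a=cv2.imread("pics/gscene.png");b=cv2.imread("pics/gtop.png")
cv2.imwrite("pics/g.png",cv2.resize(np.hstack([a,b]),None,fx=2.35,fy=2.35,interpolation=cv2.INTER_CUBIC))
E
```

```text
t: 2.12
tool_pos: [0.4739, 0.2119, 0.0851]
orientation: [-0.807, -3.029, 0.006]
force: [-0.0, -0.3, 1.4]
opening: 0.0326
gripper_force: 0.0
t 2.12 row [-0.0102, 0.0048, -0.0039, -0.0036, -0.0033, 0.0008] F [-0.  -0.3  1.4] pos [0.4739 0.2119 0.0851] open 0.0326 grip 0.0
[([133.0, 155.8], [131, 153, 5, 7, 25]), ([181.6, 185.4], [180, 181, 4, 10, 22])]
[]
```

View pics/g.png

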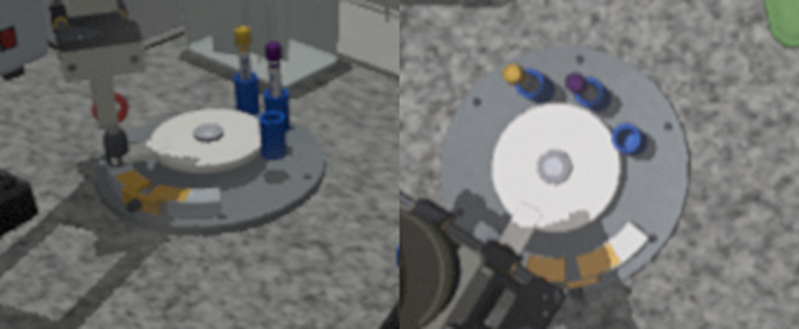

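Near finger is in front of the ring; the ring sits between the fingers. Let it settle before closing.

Run:
```python
from h import *
for i in range(3): read_camera("top")
go((.4795,.2115,.087),2.6195-np.pi/2)
```

```text
t 2.38 row [-0.0017, -0.002, 0.009, 0.0019, 0.0018, 0.0003] F [-0.5  0.7  0.8] pos [0.4792 0.2128 0.0915] open 0.0325 grip 0.0
```

```bash
python3 -m crank '[[[-0.3,-0.002,-0.002,0.009,0.002,0.002,0],[-0.6,-0.002,-0.002,0.009,0.002,0.002,0],[-1,-0.002,-0.002,0.009,0.002,0.002,0],[-1,-0.002,-0.002,0.009,0.002,0.002,0],[-1,-0.002,-0.002,0.009,0.002,0.002,0]]]' 35
python3 - <<'E'
from h import *
for i in range(3): read_camera("top")
go((.4795,.2115,.087),2.6195-np.pi/2)
E
```

```text
t: 3.0
tool_pos: [0.4784, 0.2109, 0.0846]
orientation: [-0.81, -3.032, 0.002]
force: [2.0, 3.4, -1.8]
opening: 0.0079
gripper_force: 35.0
t 3.15 row [-0.0013, 0.0023, -0.0048, -0.0015, -0.0016, 0.0001] F [ 3.   4.2 -0.4] pos [0.4784 0.2108 0.0846] open 0.0081 grip 35.0
```

```bash
python3 -m crank '[[[-1,0,0,-0.012,0,0,0],[-1,0,0,-0.026,0,0,0],[-1,0,0,-0.042,0,0,0],[-1,0,0,-0.042,0,0,0],[-1,0,0,-0.042,0,0,0]]]' 35
python3 - <<'E'
from h import *
for i in range(2): im=read_camera("scene")
print([b for b in blobs(im,"red",4) if b[0][0]<220 and 140<b[0][1]<280])
cv2.imwrite("pics/lift.png",cv2.resize(im[120:240,120:300,::-1],None,fx=4,fy=4,interpolation=cv2.INTER_CUBIC))
go((.4795,.2115,.087),2.6195-np.pi/2)
E
```

```text
t: 3.78
tool_pos: [0.4777, 0.2101, 0.1041]
orientation: [-0.81, -3.031, 0.005]
force: [6.0, 2.6, -11.1]
opening: 0.0082
gripper_force: 35.0
[([132.9, 155.6], [131, 153, 5, 7, 22]), ([169.3, 179.5], [169, 177, 2, 6, 6]), ([181.3, 179.1], [181, 176, 2, 7, 9])]
t 3.88 row [-0.0017, 0.0044, 0.0341, -0.0028, -0.0021, -0.0] F [  6.    1.2 -11.7] pos [0.4777 0.2101 0.1041] open 0.0081 grip 35.0
```

View pics/lift.png

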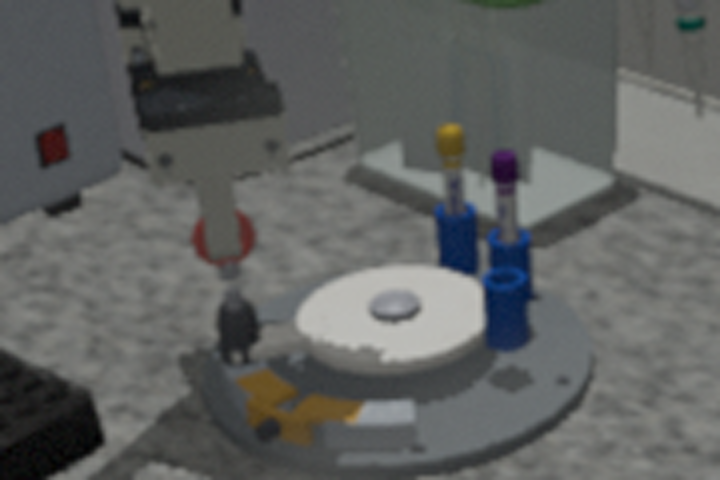

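Pin is up about 19.5 mm with -11 N. I'll raise it another 2 mm, then work out the arc rows.

```bash
cat >> h.py <<'E'
C=np.array([.563,.1635])
def arc(ths,lift=0):
    s=read_state(); T=R.from_rotvec(s["orientation"]); d=s["tool_pos"][:2]-C
    print("t %.2f"%s["t"],"r %.4f az %.3f theta(ring) %.3f"%(np.hypot(*d),np.arctan2(d[1],d[0])%6.2832,np.arctan2(d[1],d[0])%6.2832-2.6195),"z %.4f"%s["tool_pos"][2],"F",s["force"].round(1))
    for th in ths:
        c,n=np.cos(th),np.sin(th); e=np.array([[c,-n],[n,c]])@d-d
        print((T.inv().apply([*e,lift])/.5).round(4).tolist(),0,0,round(-th/(np.pi/2),4))
E
python3 -m crank '[[[-1,0,0,-0.002,0,0,0],[-1,0,0,-0.004,0,0,0],[-1,0,0,-0.004,0,0,0],[-1,0,0,-0.004,0,0,0],[-1,0,0,-0.004,0,0,0]]]' 
python3 -c "
from h import *
arc([.06,.12,.18,.24,.3])"
```

```text
t: 4.5
tool_pos: [0.4777, 0.2101, 0.106]
orientation: [-0.81, -3.031, 0.005]
force: [5.6, 1.5, -11.8]
opening: 0.0082
gripper_force: 35.0
t 4.50 r 0.0972 az 2.642 theta(ring) 0.022 z 0.1060 F [  5.6   1.5 -11.8]
[-0.0006, -0.0116, 0.0001] 0 0 -0.0382
[-0.0019, -0.0232, 0.0001] 0 0 -0.0764
[-0.0039, -0.0347, 0.0001] 0 0 -0.1146
[-0.0066, -0.0461, 0.0002] 0 0 -0.1528
[-0.01, -0.0572, 0.0002] 0 0 -0.191
```

```bash
python3 -m crank '[[[-1,-0.0006,-0.0116,0,0,0,-0.038],[-1,-0.0019,-0.0232,0,0,0,-0.076],[-1,-0.0039,-0.0347,0,0,0,-0.115],[-1,-0.0066,-0.0461,0,0,0,-0.153],[-1,-0.01,-0.0572,0,0,0,-0.191]]]' 
python3 -c "
from h import *
arc([.06,.12,.18,.24,.3])"
```

```text
t: 5.12
tool_pos: [0.4687, 0.1829, 0.1066]
orientation: [-0.345, -3.12, 0.003]
force: [10.5, 1.8, -12.6]
opening: 0.0081
gripper_force: 35.0
t 5.12 r 0.0963 az 2.939 theta(ring) 0.319 z 0.1066 F [ 10.5   1.8 -12.6]
[-0.0005, -0.0115, 0.0] 0 0 -0.0382
[-0.0018, -0.023, 0.0] 0 0 -0.0764
[-0.0037, -0.0344, 0.0001] 0 0 -0.1146
[-0.0063, -0.0457, 0.0001] 0 0 -0.1528
[-0.0096, -0.0568, 0.0001] 0 0 -0.191
```

```bash
python3 -m crank '[[[-1,-0.0015,-0.0115,0,0,0,-0.038],[-1,-0.0038,-0.023,0,0,0,-0.076],[-1,-0.0067,-0.0344,0,0,0,-0.115],[-1,-0.0093,-0.0457,0,0,0,-0.153],[-1,-0.011,-0.051,0,0,0,-0.172]]]'
python3 - <<'E'
from h import *
a,b=read_camera("scene"),read_camera("top")
arc([.01])
print([x for x in blobs(a,"blue")if 225<x[0][0]<270 and 150<x[0][1]<220],[x for x in blobs(b,"blue") if 150<x[0][0]<260 and x[0][1]<240])
cv2.imwrite("pics/t.png",cv2.resize(np.hstack([a[130:260,120:300,::-1],b[140:270,120:290,::-1]]),None,fx=2.25,fy=2.25,interpolation=cv2.INTER_CUBIC))
E
```

```text
t: 5.75
tool_pos: [0.4679, 0.1572, 0.1065]
orientation: [0.078, -3.136, 0.001]
force: [8.0, 5.7, -12.1]
opening: 0.0084
gripper_force: 35.0
t 5.85 r 0.0953 az 3.209 theta(ring) 0.590 z 0.1065 F [  7.2   3.8 -11.8]
[-0.0, -0.0019, 0.0] 0 0 -0.0064
[([243.9, 185.2], [233, 172, 21, 27, 316])] [([192.9, 171.1], [190, 169, 6, 6, 11]), ([214.7, 182.0], [209, 176, 11, 12, 57]), ([169.5, 182.1], [166, 180, 7, 7, 16]), ([165.1, 189.4], [162, 188, 7, 4, 10])]
```

View pics/t.png

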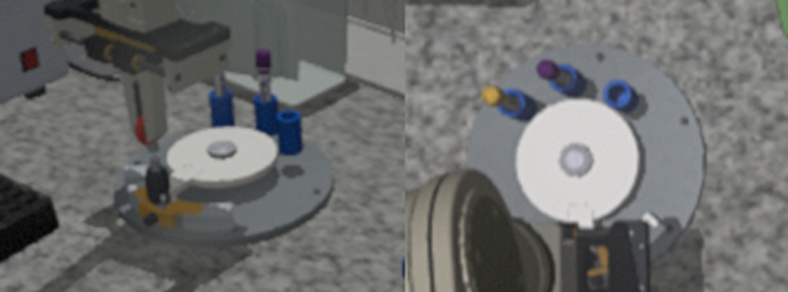

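Turret is at about 0.58 with all tubes standing. Empty mouth is now at top (214.7,182). Lower 3 mm, then open the fingers slightly so the pin rests on the strip.

```bash
python3 -m crank '[[[-1,0,0,0.003,0,0,0],[-1,0,0,0.006,0,0,0],[-1,0,0,0.006,0,0,0],[-0.7,0,0,0.006,0,0,0],[-0.7,0,0,0.006,0,0,0]]]' 
python3 -m crank '[[[-0.7,0,0,0,0,0,0],[-0.7,0,0,0.005,0,0,0],[-0.7,0,0,0.01,0,0,0],[-0.7,0,0,0.016,0,0,0],[-0.7,0,0,0.016,0,0,0]]]'
python3 - <<'E'
from h import *
a,b=read_camera("scene"),read_camera("top")
arc([.01])
print([x for x in blobs(a,"red",4)if 150<x[0][0]<220 and 150<x[0][1]<230])
m=[x[0] for x in blobs(b,"blue") if 200<x[0][0]<225 and x[0][1]<240][0]
p=plane("top",m,.08); print(p,np.arctan2(*(p[:2]-C)[::-1])+1.2467, read_state()["opening"])
E
```

```text
t: 6.48
tool_pos: [0.4679, 0.157, 0.1047]
orientation: [0.075, -3.136, 0.002]
force: [0.3, 0.3, 0.0]
opening: 0.0142
gripper_force: 0.0
t: 7.1
tool_pos: [0.4676, 0.1571, 0.0961]
orientation: [0.075, -3.136, 0.002]
force: [0.9, -0.5, 0.4]
opening: 0.0135
gripper_force: 0.0
t 7.20 r 0.0953 az 3.208 theta(ring) 0.589 z 0.0965 F [-0.2 -0.3  0.2]
[-0.0, -0.0019, 0.0] 0 0 -0.0064
[([182.6, 189.6], [181, 183, 5, 13, 37])]
[0.62272003 0.1181179  0.08      ] 0.5968839766370693 0.013742343696555949
```

```bash
cat > chk.py <<'E'
from h import *
a,b=read_camera("scene"),read_camera("top")
arc([.03])
print([x for x in blobs(a,"red",4)if 150<x[0][0]<220 and 150<x[0][1]<230])
m=[x[0] for x in blobs(b,"blue",30) if 195<x[0][0]<225 and x[0][1]<200]
if m: p=plane("top",m[0],.08); print(p.round(4),"theta %.3f"%(np.arctan2(*(p[:2]-C)[::-1])+1.2467), "open %.4f"%read_state()["opening"])
E
python3 -m crank '[[[-0.7,0,-0.0012,0,0,0,-0.004],[-0.7,0,-0.0024,0,0,0,-0.008],[-0.7,0,-0.0036,0,0,0,-0.012],[-0.7,0,-0.0048,0,0,0,-0.016],[-0.7,-0.0001,-0.006,0,0,0,-0.02]]]' ; python3 chk.py
python3 -m crank '[[[-0.7,0,-0.0012,0,0,0,-0.004],[-0.7,0,-0.0024,0,0,0,-0.008],[-0.7,0,-0.0036,0,0,0,-0.012],[-0.7,0,-0.0048,0,0,0,-0.016],[-0.7,-0.0001,-0.006,0,0,0,-0.02]]]' ; python3 chk.py
```

```text
t: 7.82
tool_pos: [0.4683, 0.1545, 0.0967]
orientation: [0.125, -3.135, 0.0]
force: [0.2, 3.8, 1.4]
opening: 0.0138
gripper_force: 2.0
t 7.92 r 0.0951 az 3.236 theta(ring) 0.616 z 0.0967 F [-0.1  3.5  1.6]
[-0.0002, -0.0057, 0.0] 0 0 -0.0191
[([183.2, 189.6], [181, 182, 6, 14, 46])]
[0.6229 0.1181 0.08  ] theta 0.599 open 0.0142
t: 8.55
tool_pos: [0.4685, 0.1517, 0.0964]
orientation: [0.175, -3.133, 0.0]
force: [1.8, 6.3, -4.1]
opening: 0.014
gripper_force: 2.7
t 8.65 r 0.0955 az 3.271 theta(ring) 0.651 z 0.0963 F [-0.2 -0.3  0.3]
[-0.0002, -0.0057, 0.0] 0 0 -0.0191
[([184.2, 189.8], [182, 182, 6, 15, 53])]
[0.624  0.1198 0.08  ] theta 0.625 open 0.0139
```

```bash
python3 -m crank '[[[-0.7,0,-0.001,0,0,0,-0.003],[-0.7,0,-0.002,0,0,0,-0.006],[-0.7,0,-0.003,0,0,0,-0.01],[-0.7,0,-0.004,0,0,0,-0.013],[-0.7,-0.0001,-0.005,0,0,0,-0.016]]]' ; python3 chk.py
```

```text
t: 9.28
tool_pos: [0.4687, 0.1486, 0.0965]
orientation: [0.214, -3.13, 0.002]
force: [-0.5, 2.0, -1.0]
opening: 0.0143
gripper_force: 0.7
t 9.38 r 0.0954 az 3.298 theta(ring) 0.679 z 0.0966 F [-0.   1.1 -0.2]
[-0.0002, -0.0057, 0.0] 0 0 -0.0191
[([187.2, 196.9], [184, 189, 10, 14, 57])]
[0.6256 0.1218 0.08  ] theta 0.659 open 0.0138
```

The ring dropped by 7 px: the pin has fallen in. Centre the fingers, open and retreat, then check the height.

```bash
python3 -m crank '[[[-0.7,0,0.002,0,0,0,0],[-0.6,0,0.004,0,0,0,0],[-0.4,0,0.004,0,0,0,0],[-0.3,0,0.004,-0.02,0,0,0],[-0.3,0,0.004,-0.08,0,0,0]]]'
python3 -m crank '[[[-0.3,0,0,-0.1,0,0,0],[-0.3,0,-0.1,-0.2,0,0,0],[-0.3,0,-0.22,-0.3,0,0,0],[-0.3,0,-0.34,-0.3,0,0,0],[-0.3,0,-0.46,-0.3,0,0,0]]]'
python3 - <<'E'
from h import *
a,b=read_camera("scene"),read_camera("top")
go((.4857,-.213,.15),.293)
for n,i in(("s",a),("t",b)):
    print(n,[x for k in("red","blue","purple") for x in blobs(i,k,20) if 140<x[0][0]<420 and 150<x[0][1]<300])
cv2.imwrite("pics/n.png",cv2.resize(np.hstack([a[130:260,120:300,::-1],b[140:270,130:300,::-1]]),None,fx=2.25,fy=2.25,interpolation=cv2.INTER_CUBIC))
E
```

```text
t: 10.0
tool_pos: [0.4673, 0.1504, 0.1359]
orientation: [0.213, -3.127, 0.002]
force: [-0.1, 0.4, 0.3]
opening: 0.0326
gripper_force: 0.0
t: 10.62
tool_pos: [0.4993, -0.0645, 0.289]
orientation: [-0.215, 3.134, -0.003]
force: [0.8, 0.6, 0.6]
opening: 0.0325
gripper_force: 0.0
t 10.72 row [0.0627, -0.2826, 0.276, -0.0031, -0.0, 0.8961] F [ 0.1  1.3 -0.9] pos [ 0.4988 -0.0683  0.2874] open 0.0329 grip 0.0
s [([188.9, 195.3], [184, 188, 11, 15, 90]), ([324.2, 253.8], [320, 248, 9, 12, 85]), ([216.4, 178.4], [212, 170, 10, 16, 110]), ([243.1, 184.3], [231, 172, 23, 26, 315]), ([419.2, 233.3], [416, 226, 7, 12, 44]), ([302.9, 248.7], [299, 244, 9, 11, 74]), ([234.7, 155.2], [232, 152, 6, 8, 39]), ([357.3, 265.1], [353, 260, 9, 12, 88])]
t [([195.2, 255.5], [193, 248, 6, 16, 67]), ([213.0, 180.7], [207, 175, 12, 11, 53]), ([180.2, 170.4], [177, 168, 7, 6, 35])]
```

View pics/n.png

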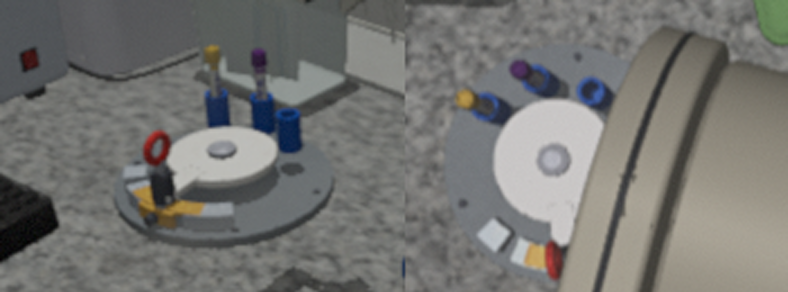

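Pin looks home: the ring sits down at the barrel, its foot in the brass strip, and the two loaded tubes are upright. Scene ring (189,195.5), mouth (248,181) scene and (213.6,180.9) top. Checking heights and the tube.

Run:
```python
from h import *
np.set_printoptions(precision=4,suppress=True)
p,g=tri((189,195.5),(195.7,256));print("ring",p,g,np.hypot(*(p[:2]-C)),np.arctan2(*(p[:2]-C)[::-1])%6.2832-2.6195)
p,g=tri((248,181),(213.6,180.9));print("mouth",p,g,np.hypot(*(p[:2]-C)),np.arctan2(*(p[:2]-C)[::-1])+1.2467)
print("mouth top-plane",plane("top",(213.3,180.9),.08))
print("cap top cam",plane("top",(376.3,251.1),.104)," scene cap mid",plane("scene",(324.2,253.7),.096),"foot at rack",plane("scene",(323.3,283),.037))
for k,u in(("blue",(356.3,256.5)),("pur",(405.1,242.8))): print(k,plane("top",u,.1))
```

```text
ring [0.4676 0.15   0.0951] 0.003075730442277483 0.09631713018879837 0.6625794347185585
mouth [0.624 0.122 0.079] 0.003141230471105581 0.07377209452143932 0.6498221405937615
mouth top-plane [0.625  0.1214 0.08  ]
cap top cam [ 0.4872 -0.2133  0.104 ]  scene cap mid [ 0.4857 -0.2104  0.096 ] foot at rack [ 0.4773 -0.2171  0.037 ]
blue [ 0.4755 -0.1746  0.1   ]
pur [ 0.5049 -0.2709  0.1   ]
```

```bash
python3 -m crank '[[[-0.3,0.0627,-0.2826,0.276,0,0,0.896],[-0.3,0.0627,-0.2826,0.276,0,0,0.896],[-0.3,0.0627,-0.2826,0.276,0,0,0.896],[-0.3,0.0627,-0.2826,0.276,0,0,0.896],[-0.3,0.0627,-0.2826,0.276,0,0,0.896]]]'
python3 - <<'E'
from h import *
for i in range(2): read_camera("top")
go((.4857,-.2125,.14),.293)
E
```

```text
t: 11.35
tool_pos: [0.485, -0.2073, 0.1471]
orientation: [-1.234, -2.882, 0.004]
force: [0.1, 0.1, 0.8]
opening: 0.0325
gripper_force: 0.0
t 11.45 row [-0.0077, -0.0082, 0.0169, -0.0027, -0.0009, 0.3014] F [ 0.  -0.5  0.9] pos [ 0.486  -0.2069  0.1485] open 0.0325 grip 0.0
```

```bash
python3 -m crank '[[[-0.3,-0.0077,-0.0082,0,0,0,0.3014],[-0.3,-0.0077,-0.0082,0,0,0,0.3014],[-0.3,-0.0077,-0.0082,0,0,0,0.3014],[-0.3,-0.0077,-0.0082,0,0,0,0.3014],[-0.3,-0.0077,-0.0082,0,0,0,0.3014]]]'
python3 - <<'E'
from h import *
for i in range(2): read_camera("top")
go((.4855,-.2125,.052),.293)
E
```

```text
t: 12.08
tool_pos: [0.486, -0.2125, 0.1487]
orientation: [-1.862, -2.528, 0.005]
force: [0.3, 0.4, 0.1]
opening: 0.0328
gripper_force: 0.0
t 12.18 row [0.0004, 0.0, 0.1931, -0.0026, 0.0001, 0.0037] F [-0.5 -0.8 -0.1] pos [ 0.4859 -0.2126  0.1486] open 0.0321 grip 0.0
```

```bash
python3 -m crank '[[[-0.3,0,0,0.03,0,0,0.003],[-0.3,0,0,0.07,0,0,0.003],[-0.3,0,0,0.11,0,0,0.003],[-0.3,0,0,0.15,0,0,0.003],[-0.3,0,0,0.193,0,0,0.003]]]'
python3 - <<'E'
from h import *
for i in range(2): a=read_camera("scene")
go((.4855,-.2125,.052),.293)
cv2.imwrite("pics/r.png",cv2.resize(a[180:330,250:420,::-1],None,fx=4,fy=4,interpolation=cv2.INTER_CUBIC))
E
```

```text
t: 12.8
tool_pos: [0.4848, -0.2126, 0.0501]
orientation: [-1.873, -2.518, 0.006]
force: [1.1, -0.7, -0.0]
opening: 0.0328
gripper_force: 0.0
t 12.90 row [-0.0034, 0.0045, -0.0079, -0.0054, -0.0027, -0.0008] F [-0.4  0.5 -0.1] pos [ 0.4828 -0.2115  0.0481] open 0.0329 grip 0.0
```

View pics/r.png

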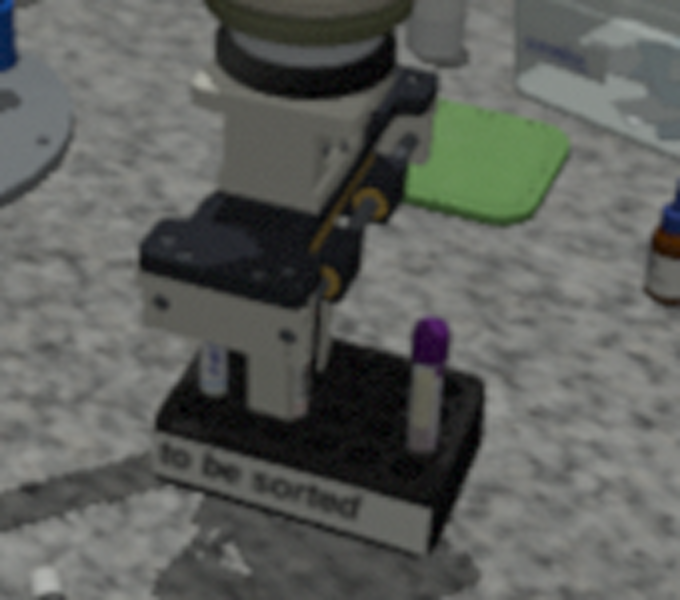

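Fingers straddle the red tube; blue and purple stand clear. Closing.

```bash
python3 -m crank '[[[-0.3,0,0.004,-0.006,0,0,0],[-0.6,0,0.004,-0.006,0,0,0],[-1,0,0.004,-0.006,0,0,0],[-1,0,0.004,-0.006,0,0,0],[-1,0,0.004,-0.006,0,0,0]]]' 25
python3 -m crank '[[[-1,0,0,0,0,0,0],[-1,0,0,-0.03,0,0,0],[-1,0,0,-0.08,0,0,0],[-1,0,0,-0.15,0,0,0],[-1,0,0,-0.25,0,0,0]]]' 25
python3 - <<'E'
from h import *
np.set_printoptions(precision=4,suppress=True)
for i in range(4):a,b=read_camera("scene"),read_camera("top")
az=np.arctan2(.1215-.1635,.6245-.563); print("mouth az",az)
go((.6245,.1215,.19),az)
go((.6245,.1215,.19),az+np.pi)
print([x for k in("red","blue","purple") for x in blobs(a,k,8) if 150<x[0][1]<310 and 270<x[0][0]<400])
E
```

```text
t: 13.52
tool_pos: [0.4879, -0.2126, 0.0556]
orientation: [-1.875, -2.519, 0.005]
force: [1.2, 0.7, 5.0]
opening: 0.0127
gripper_force: 25.0
t: 14.15
tool_pos: [0.4866, -0.2115, 0.1801]
orientation: [-1.872, -2.516, 0.006]
force: [1.0, -0.1, -0.0]
opening: 0.0127
gripper_force: 25.0
mouth az -0.5991753229863062
t 14.55 row [0.5592, 0.4548, -0.0254, -0.0043, 0.0006, 0.5668] F [-0.   0.6 -0.7] pos [ 0.4869 -0.2116  0.1782] open 0.0123 grip 25.0
t 14.55 row [0.5592, 0.4548, -0.0254, -0.0007, -0.0052, -1.4331] F [-0.   0.6 -0.7] pos [ 0.4869 -0.2116  0.1782] open 0.0123 grip 25.0
[([302.8, 248.5], [299, 243, 9, 12, 77]), ([357.4, 265.2], [353, 260, 9, 13, 89])]
```

Tube held (12.7 mm). Now to a hover above the socket.

```bash
python3 -m crank '[[[-1,0.08,0.065,-0.025,0,0,0.1],[-1,0.17,0.14,-0.025,0,0,0.2],[-1,0.26,0.21,-0.025,0,0,0.3],[-1,0.35,0.285,-0.025,0,0,0.4],[-1,0.43,0.35,-0.025,0,0,0.5]]]' 25
python3 -c "
from h import *
go((.6245,.1215,.155),-.599)"
```

```text
t: 15.18
tool_pos: [0.5935, 0.0462, 0.1901]
orientation: [-2.699, -1.603, 0.01]
force: [0.6, -0.5, 0.7]
opening: 0.0121
gripper_force: 25.0
t 15.18 row [0.1623, -0.0173, 0.0696, -0.003, 0.0028, 0.0637] F [ 0.6 -0.5  0.7] pos [0.5935 0.0462 0.1901] open 0.0121 grip 25.0
```

Run:
```python
from h import *
for i in range(5): read_camera("top")
go((.6245,.1215,.155),-.599)
```

```text
t 15.43 row [0.1668, -0.0174, 0.0698, -0.003, 0.0031, 0.0681] F [-0.3 -0.8 -0.6] pos [0.593  0.044  0.1902] open 0.0124 grip 25.0
```

```bash
python3 -m crank '[[[-1,0.07,-0.007,0,-0.003,0.003,0.03],[-1,0.14,-0.015,0,-0.003,0.003,0.068],[-1,0.167,-0.0174,0.03,-0.003,0.003,0.068],[-1,0.167,-0.0174,0.07,-0.003,0.003,0.068],[-1,0.167,-0.0174,0.07,-0.003,0.003,0.068]]]' 25
python3 - <<'E'
from h import *
for i in range(3): a,b=read_camera("scene"),read_camera("top")
go((.6245,.1215,.155),-.599)
cv2.imwrite("pics/p.png",cv2.resize(np.hstack([a[130:230,190:300,::-1],b[130:230,160:270,::-1]]),None,fx=3.6,fy=3.6,interpolation=cv2.INTER_CUBIC))
print([x for x in blobs(a,"blue",20) if 140<x[0][0]<290],[x for x in blobs(b,"blue",8) if 140<x[0][0]<290 and x[0][1]<220])
E
```

```text
t: 16.05
tool_pos: [0.6231, 0.1199, 0.1523]
orientation: [-2.779, -1.464, 0.006]
force: [-0.2, -0.8, -0.5]
opening: 0.0126
gripper_force: 25.0
t 16.35 row [-0.0013, -0.0029, 0.0046, 0.0019, -0.0016, -0.0015] F [-0.3  0.2 -0.2] pos [0.6261 0.1212 0.1573] open 0.0126 grip 25.0
[([263.0, 78.5], [258, 65, 10, 29, 137]), ([216.4, 178.3], [212, 170, 10, 16, 113]), ([243.0, 184.4], [231, 172, 23, 26, 311])] [([214.6, 181.9], [210, 177, 9, 10, 39])]
```

View pics/p.png

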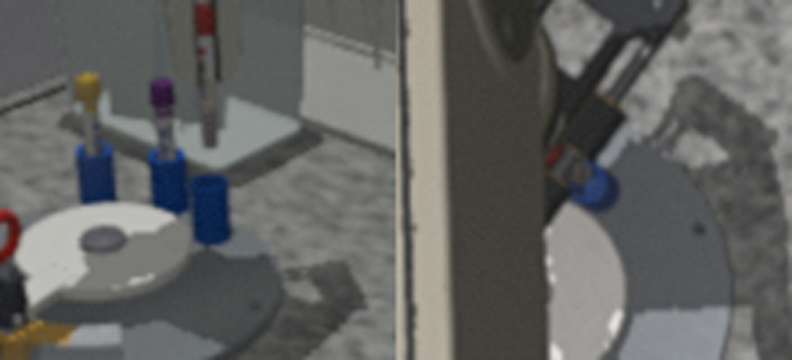

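Scene view: the tube foot at about (248.3,170.8) is straight above the mouth centre at (248.2,180). The loaded tubes are still upright. Comparing with the projection of the TCP axis.

Run:
```python
from h import *
def proj(n,p):
    c=get_calibration(n); q=R.from_rotvec(c["orientation"]).inv().apply(np.array(p)-c["eye"]); return np.array([q[0]/q[2]*c["fx"]+c["cx"],q[1]/q[2]*c["fy"]+c["cy"]])
s=read_state()["tool_pos"]; x,y=s[:2]; f=s[2]-.0516
print("foot",proj("scene",(x,y,f)),"mouth below",proj("scene",(x,y,.08)),"mouth (.6245,.1215)",proj("scene",(.6245,.1215,.08)))
print("top mouth",proj("top",(.6245,.1215,.08)), "sens scene dx,dy per m",(proj("scene",(x+.01,y,.08))-proj("scene",(x,y,.08)))*100,(proj("scene",(x,y+.01,.08))-proj("scene",(x,y,.08)))*100)
# mouth/ socket outline in scene
a=read_camera("scene"); h,sv,v=cv2.split(cv2.cvtColor(a,cv2.COLOR_RGB2HSV))
m=((h>104)&(h<125)&(sv>120)&(v>40))
for r in range(174,200,2):
    c=np.where(m[r,238:262])[0]+238; print(r,c.min() if len(c) else 0,c.max() if len(c) else 0,len(c))
```

```text
foot [248.88837804 170.94255312] mouth below [249.45725402 180.45071347] mouth (.6245,.1215) [248.91981742 180.64249095]
top mouth [213.22141557 181.12718355] sens scene dx,dy per m [ 288.48221106 -143.01855763] [-288.32105128 -118.81585781]
174 238 240 3
176 238 241 4
178 238 248 5
180 238 252 15
182 238 252 15
184 238 252 15
186 238 252 15
188 238 252 12
190 244 252 9
192 244 253 10
194 244 253 10
196 245 252 8
198 0 0 0
```

```bash
python3 -m crank '[[[-1,-0.0013,-0.0029,0,0,0,0],[-1,-0.0013,-0.0029,0.015,0,0,0],[-1,-0.0013,-0.0029,0.03,0,0,0],[-1,-0.0013,-0.0029,0.05,0,0,0],[-1,-0.0013,-0.0029,0.07,0,0,0]]]' 25
python3 - <<'E'
from h import *
for i in range(3): read_camera("scene")
go((.6245,.1215,.094),-.599); print(read_state()["wrist_torque"])
E
```

```text
t: 17.02
tool_pos: [0.6264, 0.1234, 0.1255]
orientation: [2.778, 1.464, 0.014]
force: [-7.0, 5.3, 32.6]
opening: 0.0127
gripper_force: 25.1
t 17.18 row [-0.0056, -0.0015, 0.0618, 0.0036, -0.0043, -0.0009] F [-1.8  2.2 17.5] pos [0.6264 0.1233 0.1249] open 0.0126 grip 25.0
[0.35241474 0.44274856 0.02538316]
```

The tube met the rim at TCP z≈0.125. I'll back up and let the arm settle fully, since the readings seem to oscillate, then remeasure numerically.

```bash
python3 -m crank '[[[-1,0,0,-0.02,0,0,0],[-1,0,0,-0.045,0,0,0],[-1,0,0,-0.045,0,0,0],[-1,0,0,-0.045,0,0,0],[-1,0,0,-0.045,0,0,0]]]' 25
python3 - <<'E'
from h import *
for i in range(8):
    a=read_camera("scene"); s=read_state(); print(s["t"],s["tool_pos"].round(4),s["force"].round(1))
b=read_camera("top")
go((.6245,.1215,.15),-.599)
np.set_printoptions(linewidth=200)
print("gray scene 236..262, rows 150..200")
hsv=cv2.cvtColor(a,cv2.COLOR_RGB2HSV)
for r in range(150,200,2): print(r," ".join("%3d/%3d"%(hsv[r,c,1],hsv[r,c,2]) for c in range(238,260,1)))
print([x for x in blobs(a,"blue",20) if 140<x[0][0]<290],[x for x in blobs(b,"blue",8) if 140<x[0][0]<290 and x[0][1]<220],[x for x in blobs(a,"red",8) if 140<x[0][0]<290 and x[0][1]<220])
E
```

```text
t: 17.8
tool_pos: [0.6236, 0.1219, 0.143]
orientation: [2.779, 1.464, 0.002]
force: [0.0, 0.4, -0.4]
opening: 0.0124
gripper_force: 25.0
17.85 [0.6237 0.1219 0.1431] [ 0.8  0.4 -0.7]
17.9 [0.6237 0.1219 0.1432] [ 0.7  0.3 -0.5]
17.95 [0.6238 0.1219 0.1434] [-0.2  0.4 -0.5]
18.0 [0.6239 0.1219 0.1435] [ 0.6 -0.4  0.1]
18.05 [0.6239 0.122  0.1436] [ 0.3 -0.5 -0.3]
18.1 [0.624  0.1219 0.1437] [-1.  -0.   0.2]
18.15 [0.624  0.1219 0.1437] [ 0.4 -0.1 -0. ]
18.2 [0.624  0.1219 0.1438] [-0.6 -0.6 -0.5]
t 18.25 row [-0.0002, 0.0013, -0.0123, 0.0012, -0.001, -0.0013] F [-0.3  0.1  0.2] pos [0.6241 0.122  0.1438] open 0.0127 grip 25.0
gray scene 236..262, rows 150..200
150  17/ 88  14/ 88  14/ 88  17/ 89  14/ 89  17/ 73  14/ 56  11/ 72   3/ 91  10/ 99  10/ 77  10/ 49  19/ 67  20/ 89  17/ 88  20/ 88  15/ 87  12/ 87   8/ 90  14/ 94  11/ 95  11/ 93
152  15/ 84  20/ 89  20/ 90  20/ 89  17/ 89  14/ 74   5/ 51  13/ 59   3/ 87  10/ 99  12/ 82  15/ 50  23/ 68  20/ 89  17/ 90  17/ 88  17/ 89  18/ 86   8/ 90  11/ 94  14/ 94   8/ 93
154  13/ 80  15/ 87  23/ 90  20/ 89  17/ 89  13/ 76  13/ 60   7/ 70   9/
[... 3619 characters left out ...]
 201/ 76 214/ 74 209/ 72 221/ 67 174/ 63  57/ 72  18/100  21/111  18/113  18/113   5/111
196   6/121  10/122   9/120   9/120   9/114  27/ 94 115/ 80 190/ 75 221/ 75 218/ 75 221/ 75 224/ 74 207/ 74 211/ 70 163/ 72  82/ 81  28/100  16/110  16/112  16/110  14/110  18/112
198  11/120   9/119   9/120   9/118   9/109   5/100  23/109  41/ 93  68/ 75  71/ 72  48/ 85  39/ 99  35/101  32/104  24/108  16/111  18/113  20/113  18/112  18/112  18/112  16/112
[([263.7, 82.8], [258, 65, 11, 35, 153]), ([216.4, 178.3], [212, 170, 10, 16, 113]), ([242.9, 184.3], [231, 172, 23, 26, 316])] [([215.4, 182.2], [211, 178, 8, 9, 22])] [([245.5, 138.0], [244, 135, 4, 7, 28]), ([188.9, 195.4], [184, 188, 11, 15, 88])]
```

The top blob included the socket's side facing the camera. Taking the far edges of the rim plus the 22 mm width puts the mouth at about (0.6265, 0.1233). That agrees with the sideways push seen at contact.

```bash
python3 -c "
from h import *
go((.6265,.1233,.125),-.599)"
```

```text
t 18.25 row [0.0049, 0.0024, 0.0377, 0.0012, -0.001, -0.0013] F [-0.3  0.1  0.2] pos [0.6241 0.122  0.1438] open 0.0127 grip 25.0
```

```bash
python3 -m crank '[[[-1,0.0047,0.0024,0,0,0,0],[-1,0.0047,0.0024,0,0,0,0],[-1,0.0047,0.0024,0.012,0,0,0],[-1,0.0047,0.0024,0.025,0,0,0],[-1,0.0047,0.0024,0.035,0,0,0]]]' 25
python3 -m crank '[[[-1,0,0,0.002,0,0,0],[-1,0,0,0.004,0,0,0],[-1,0,0,0.006,0,0,0],[-1,0,0,0.008,0,0,0],[-1,0,0,0.01,0,0,0]]]' 25
python3 -c "
from h import *
for i in range(4): read_camera('scene')
go((.6265,.1233,.1),-.599)"
```

```text
t: 18.88
tool_pos: [0.626, 0.1232, 0.1255]
orientation: [2.779, 1.464, 0.002]
force: [-0.8, 0.1, 19.1]
opening: 0.0124
gripper_force: 25.0
t: 19.5
tool_pos: [0.6277, 0.1243, 0.125]
orientation: [2.778, 1.464, 0.01]
force: [-7.2, 2.3, 24.0]
opening: 0.0123
gripper_force: 25.0
t 19.70 row [-0.0031, -0.001, 0.0501, 0.0025, -0.0032, -0.001] F [-6.   2.7 20.3] pos [0.6277 0.1243 0.1251] open 0.0125 grip 25.0
```

```bash
python3 - <<'E'
from h import *
s=read_state();T=R.from_rotvec(s["orientation"]); print(T.inv().apply([-.03,-.18,.04])/.5)
E
python3 -m crank '[[[-1,0,0,-0.02,0,0,0],[-1,0,0,-0.05,0,0,0],[-1,0,0,-0.08,0,0,0],[-1,0,0,-0.08,0,0,0],[-1,0,0,-0.08,0,0,0]]]' 25
python3 - <<'E'
from h import *
ims=[]
for i in range(6): ims.append(read_camera("scene").astype(float))
go((.6265,.1233,.1),-.599)
a=np.mean(ims[-4:],0); np.save("pics/a_y.npy",a)
g=a.mean(2)
for r in range(154,180,2): print(r,g[r,241:257].round().astype(int))
E
```

```text
[-0.33051086  0.1542505  -0.08105154]
t: 20.32
tool_pos: [0.6263, 0.1231, 0.1611]
orientation: [2.779, 1.464, 0.003]
force: [-0.3, -0.6, 0.6]
opening: 0.012
gripper_force: 25.0
t 20.62 row [0.0007, 0.0005, 0.1215, 0.0007, -0.0006, -0.0013] F [ 0.2  0.3 -0.9] pos [0.626  0.1232 0.1608] open 0.0126 grip 25.0
154 [90 89 83 78 82 87 87 83 85 91 91 90 91 91 92 91]
156 [ 89  89  83  78  82  85  83  78  84  90  92  94 100 102  98  93]
158 [ 87  88  86  80  72  70  69  66  77  89  92 106 132 143 140 133]
160 [ 88  88  86  82  73  69  67  66  77  88  90 107 134 146 147 146]
162 [ 86  88  85  83  75  68  67  67  75  87  92 117 141 148 148 148]
164 [114 112 119 122  97  69  67  67  73  86  92 115 140 147 148 147]
166 [139 148 148 141 117  82  68  68  92 122 136 140 145 148 148 147]
168 [148 148 148 148 146 136 127 131 141 148 149 148 148 148 148 148]
170 [148 147 148 148 148 148 149 149 149 149 148 148 147 147 148 147]
172 [132 147 148 148 148 148 148 149 149 149 149 148 147 148 148 148]
174 [ 75  99 115 129 141 146 149 149 150 150 150 148 146 137 122 106]
176 [ 53  63  66  70  78  86 100 116 123 121 115 106  88  74  66  63]
178 [52 60 62 61 60 58 56 59 61 61 63 67 71 71 70 71]
```

Column alignment is now right (247.3 + 0.8 tilt = 248.1, the socket centre), so the error must be along the view depth. I'll move aside with a 90° yaw to measure the tube's offset in the pads, and see the mouth clear from the top.

```bash
python3 -m crank '[[[-1,-0.07,0.03,-0.02,0,0,-0.1],[-1,-0.14,0.06,-0.02,0,0,-0.2],[-1,-0.2,0.09,-0.02,0,0,-0.3],[-1,-0.27,0.12,-0.02,0,0,-0.4],[-1,-0.33,0.154,-0.02,0,0,-0.5]]]' 25
python3 -m crank '[[[-1,0,0,0,0,0,-0.1],[-1,0,0,0,0,0,-0.2],[-1,0,0,0,0,0,-0.3],[-1,0,0,0,0,0,-0.4],[-1,0,0,0,0,0,-0.5]]]' 25
python3 - <<'E'
from h import *
def proj(n,p):
    c=get_calibration(n); q=R.from_rotvec(c["orientation"]).inv().apply(np.array(p)-c["eye"]); return np.array([q[0]/q[2]*c["fx"]+c["cx"],q[1]/q[2]*c["fy"]+c["cy"]])
for i in range(8): read_camera("scene")
a=np.mean([read_camera("scene").astype(float) for i in range(3)],0); 
s=read_state(); go((.596,-.057,.1608),-.599+np.pi/2)
b=np.mean([read_camera("top").astype(float) for i in range(3)],0)
np.save("pics/a_x.npy",a);np.save("pics/b_x.npy",b)
x,y,z=s["tool_pos"]; pf=proj("scene",(x,y,z-.046)); print("foot proj",pf,proj("scene",(x,y,z-.03)))
for n,p in (("y",(.626,.1232,.1608)),): print("earlier foot proj",proj("scene",(p[0],p[1],p[2]-.046)))
c0=int(pf[0])-9; g=a.mean(2); print("cols from",c0)
for r in range(int(pf[1])-14,int(pf[1])+5,2): print(r,g[r,c0:c0+19].round().astype(int))
print("top mouth: blueness (B-R) cols 203..224")
for r in range(170,194): print(r,(b[r,203:225,2]-b[r,203:225,0]).round().astype(int), b[r,203:225].mean(1).round().astype(int))
E
```

```text
t: 21.25
tool_pos: [0.596, -0.0576, 0.1711]
orientation: [2.0, 2.42, 0.003]
force: [-0.3, -0.4, -0.1]
opening: 0.0123
gripper_force: 25.0
t: 21.88
tool_pos: [0.5964, -0.0564, 0.1711]
orientation: [0.922, 3.001, 0.002]
force: [-0.2, -0.1, 0.3]
opening: 0.0123
gripper_force: 25.0
t 22.43 row [0.0003, -0.0016, 0.0209, 0.001, 0.0012, -0.0017] F [ 0.   0.5 -0.3] pos [ 0.5965 -0.0564  0.1712] open 0.0126 grip 25.0
foot proj [297.72227058 190.74693553] [297.73626964 184.05194239]
earlier foot proj [248.08146347 167.31511466]
cols from 288
176 [125 127 131 132 130 117  94  84  90  90  90  84  96 110 107 103 103  99
  88]
178 [103 104 108 114 119 114  94  80  82  84  83  79  98 119 122 118 115 113
 111]
180 [106 105 109 112 113 109  94  77  75  79  77  77  89 104 114 118 120 118
 113]
182 [115 116 118 121 123 120 104  78  66  67  67  72  98 118 123 126 127 127
 123]
184 [113 115 114 111 108 108 100  80  67  68  68  72  93 112 117 117 117 114
 113]
186 [115 114 108 107 112 116 109  86  67  69  69  73  92 114 124 125 124 121
 116]
188 [124 123 121 120 120 121 112  90  70  69  70  71  93 114 120
[... 4071 characters left out ...]
0 -20 -20 -20 -20 -21 -17  -5   1
  -9 -18 -21 -20] [216 216 215 216 215 197 159 154 162 164 164 163 164 165 164 147  94  67
 108 155 165 163]
191 [ -3  -3  -2  -3  -3  -5 -15 -20 -20 -20 -20 -20 -21 -20 -20 -15  -3  -1
 -13 -19 -20 -20] [215 216 216 217 214 188 155 157 163 163 164 163 163 166 162 138  85  74
 125 159 165 162]
192 [ -3  -4  -3  -3  -3  -7 -16 -19 -20 -20 -20 -19 -21 -20 -19 -11   0  -3
 -15 -20 -20 -20] [216 216 216 218 211 177 156 159 164 163 163 164 164 166 159 124  75  83
 142 164 165 164]
193 [ -3  -4  -3  -3  -4 -11 -18 -21 -21 -20 -20 -20 -20 -21 -19  -9   2  -5
 -19 -20 -20 -19] [215 215 217 218 207 168 154 162 164 164 164 164 164 167 158 110  68  95
 152 165 165 165]
```

Run:
```python
from h import *
a=np.load("pics/a_x.npy").astype(np.uint8);b=np.load("pics/b_x.npy").astype(np.uint8)
print([x for k in("red","blue","purple") for x in blobs(a,k,20) if 150<x[0][0]<290 and 140<x[0][1]<300])
print([x for k in("red","blue","purple") for x in blobs(b,k,8) if 150<x[0][0]<240 and 150<x[0][1]<300])
# mouth rim from the earlier clear views: blue-minus-red maps
n=cv2.imread("pics/n.png")[:,:,::-1].astype(int); t=cv2.imread("pics/t.png")[:,:,::-1].astype(int); o=cv2.imread("pics/top0.png")[:,:,::-1].astype(int)
def outline(im,f):
    bl=im[:,:,2]-im[:,:,0]; return bl
from scipy.optimize import least_squares
def edges(bl,c0,R0):
    P=[]
    for an in np.linspace(0,2*np.pi,72,endpoint=False):
        rr=np.arange(R0+4,R0-4,-.1); x=c0[0]+rr*np.cos(an);y=c0[1]+rr*np.sin(an)
        v=cv2.remap(bl.astype(np.float32),x.astype(np.float32)[None],y.astype(np.float32)[None],1)[0]
        k=np.where(v>40)[0]
        if len(k): P.append((an,x[k[0]],y[k[0]]))
    return np.array(P)
for nm,im,c0,sx,ox,oy in (("n",n,(593,92),2.25,130,140),("t",t,(619,95),2.25,120,140),("top0",o,(227,199),1,0,0)):
    if nm!="top0": im=im[:,405:]; c0=(c0[0]-405,c0[1])
    bl=outline(im,0)
    if nm!="top0": bl=cv2.resize(bl.astype(np.float32),None,fx=1/2.25,fy=1/2.25,interpolation=cv2.INTER_AREA); c0=(c0[0]/2.25,c0[1]/2.25)
    e=edges(bl,c0,6)
    # far side from camera: up-left half only
    q=e[(np.cos(e[:,0]-np.arctan2(-30,-70))>0.15)]
    s=least_squares(lambda p:np.hypot(q[:,1]-p[0],q[:,2]-p[1])-p[2],(*c0,5.5)).x
    s1=least_squares(lambda p:np.hypot(q[:,1]-p[0],q[:,2]-p[1])-5.3,c0).x
    print(nm,"fit",s[0]+ox,s[1]+oy,s[2],"fixed R",s1+[ox,oy],plane("top",s1+[ox,oy],.08)[:2],"rms",np.std(np.hypot(q[:,1]-s[0],q[:,2]-s[1])))
```

```text
[([189.7, 195.6], [185, 189, 11, 15, 87]), ([215.8, 178.6], [211, 170, 10, 16, 111]), ([236.1, 180.1], [231, 172, 11, 17, 130]), ([247.8, 186.9], [243, 178, 11, 19, 174]), ([234.0, 155.1], [232, 152, 5, 8, 36])]
[([189.9, 171.1], [187, 170, 6, 4, 9]), ([208.2, 179.3], [207, 175, 5, 10, 17]), ([167.8, 184.2], [164, 183, 7, 5, 12]), ([163.2, 191.7], [160, 190, 7, 4, 9]), ([179.8, 170.4], [177, 168, 7, 6, 35])]
n fit 211.96201738256772 179.83284519541849 6.224055854782683 fixed R [210.95423805 179.45921569] [0.62793145 0.12639055] rms 0.06914721138961043
t fit 213.83284371181702 181.16035526354693 6.3569862275750655 fixed R [212.65892678 180.73936421] [0.62529627 0.12271106] rms 0.06043246744033988
top0 fit 225.9761453749501 198.0323662983317 6.256692675502792 fixed R [224.89357243 197.63392195] [0.59029497 0.09586758] rms 0.09149787656981485
```

The turret is steady (only slack within the notch). The flange radius fits at 6.25 px consistently, so the mouth lies further out than I assumed. I'll refit it on the current picture with R fixed.

Run:
```python
from h import *
from scipy.optimize import least_squares
b=np.load("pics/b_x.npy"); bl=(b[:,:,2]-b[:,:,0]).astype(np.float32)
P=[]
for an in np.radians(np.arange(165,256,5)):
    rr=np.arange(10,3,-.1,dtype=np.float32); x=(211.5+rr*np.cos(an)).astype(np.float32);y=(179.5+rr*np.sin(an)).astype(np.float32)
    k=np.where(cv2.remap(bl,x[None],y[None],1)[0]>40)[0]
    if len(k): P.append((x[k[0]],y[k[0]]))
P=np.array(P)
for Rf in(6.0,6.25,6.5):
    s=least_squares(lambda p:np.hypot(*(P-p).T)-Rf,(211.5,179.5)); m=plane("top",s.x,.08); d=m[:2]-C
    print(Rf,s.x,m,"r %.4f"%np.hypot(*d),"th %.3f"%(np.arctan2(d[1],d[0])+1.2467),"rms",np.std(s.fun))
m0=plane("top",(225.98,198.03),.08);d=m0[:2]-C;print("start",m0,np.hypot(*d),np.arctan2(d[1],d[0]))
go((.6270-.0007,.1250+.0005,.15),.972)
```

```text
6.0 [211.28210841 179.2804083 ] [0.62832015 0.12571323 0.08      ] r 0.0755 th 0.722 rms 0.057439382470388815
6.25 [211.52493789 179.41730649] [0.62804043 0.12519223 0.08      ] r 0.0755 th 0.714 rms 0.04289264500391371
6.5 [211.76609608 179.55326664] [0.62776265 0.12467486 0.08      ] r 0.0755 th 0.707 rms 0.04356690111685379
start [0.58950892 0.09356694 0.08      ] 0.07478874391942976 -1.208469778629983
t 22.57 row [0.1568, 0.3336, 0.0428, 0.0011, 0.0012, -0.0016] F [ 0.7 -0.1 -0.1] pos [ 0.5965 -0.0564  0.1713] open 0.0122 grip 25.0
```

```bash
python3 -m crank '[[[-1,0.03,0.07,0,0,0,0],[-1,0.07,0.15,0,0,0,0],[-1,0.11,0.24,0,0,0,0],[-1,0.145,0.31,0.02,0,0,0],[-1,0.155,0.335,0.043,0,0,-0.0016]]]' 25
python3 - <<'E'
from h import *
for i in range(10): a=read_camera("scene")
go((.6275,.1256,.12),.972)
g=a.mean(2)
for r in range(160,182,3): print(r,g[r,241:257].round().astype(int))
E
```

```text
t: 23.2
tool_pos: [0.6275, 0.1279, 0.1497]
orientation: [0.922, 3.001, 0.002]
force: [0.7, -0.6, 0.2]
opening: 0.012
gripper_force: 25.0
t 23.70 row [0.0016, 0.0013, 0.0609, 0.0013, 0.0016, -0.0006] F [ 0.5 -0.1 -0.1] pos [0.6277 0.1246 0.1505] open 0.0123 grip 25.0
160 [ 84  89  85  82  78  83  85  79  75  79  91 106 133 145 146 146]
163 [ 88  87  89  86  77  70  66  66  68  80  89 115 140 147 147 147]
166 [138 146 147 148 130  91  67  66  66 101 128 139 145 146 147 147]
169 [148 147 147 147 141 109  69  64  65 103 136 148 146 147 147 145]
172 [127 146 148 147 147 146 146 146 147 148 149 147 147 147 147 146]
175 [ 58  73  82  97 109 118 129 141 146 147 146 138 122 104  87  74]
178 [51 61 62 59 58 58 58 57 61 59 62 67 70 70 69 70]
181 [67 71 52 44 42 38 40 41 47 44 43 39 63 75 75 77]
```

```bash
python3 -m crank '[[[-1,0.0024,0.0017,0,0,0,0],[-1,0.0024,0.0017,0.015,0,0,0],[-1,0.0024,0.0017,0.03,0,0,0],[-1,0.0024,0.0017,0.045,0,0,0],[-1,0.0024,0.0017,0.06,0,0,0]]]' 25
python3 -c "
from h import *
for i in range(4): read_camera('scene')
go((.6273,.1260,.1),.972)"
```

```text
t: 24.32
tool_pos: [0.6267, 0.127, 0.1189]
orientation: [0.925, 3.0, 0.001]
force: [-0.5, -0.1, -0.4]
opening: 0.0125
gripper_force: 25.0
t 24.52 row [-0.0018, -0.001, 0.0392, 0.0008, 0.001, 0.0002] F [-0.1 -0.2 -0.1] pos [0.6268 0.1269 0.1196] open 0.0126 grip 25.0
```

The foot is past the rim height with no force, so it is in. Continuing down.

```bash
python3 -m crank '[[[-1,0,0,0.008,0,0,0],[-1,0,0,0.016,0,0,0],[-1,0,0,0.024,0,0,0],[-1,0,0,0.032,0,0,0],[-1,0,0,0.04,0,0,0]]]' 25
python3 -m crank '[[[-1,0,0,0.004,0,0,0],[-1,0,0,0.008,0,0,0],[-1,0,0,0.012,0,0,0],[-1,0,0,0.014,0,0,0],[-1,0,0,0.016,0,0,0]]]' 25
python3 -c "
from h import *
for i in range(4): read_camera('scene')
go((.6273,.1260,.088),.972)"
```

```text
t: 25.15
tool_pos: [0.6269, 0.127, 0.0995]
orientation: [0.925, 3.0, 0.002]
force: [0.2, 0.1, 0.6]
opening: 0.0122
gripper_force: 25.0
t: 25.78
tool_pos: [0.627, 0.127, 0.0919]
orientation: [0.925, 3.0, 0.002]
force: [0.4, -0.2, 0.5]
opening: 0.0126
gripper_force: 25.0
t 25.98 row [-0.0016, -0.0013, 0.0078, 0.001, 0.0012, 0.0002] F [ 0.2  0.4 -0.6] pos [0.627  0.127  0.0919] open 0.0128 grip 25.0
```

```bash
python3 -m crank '[[[-1,0,0,0.002,0,0,0],[-1,0,0,0.004,0,0,0],[-1,0,0,0.006,0,0,0],[-1,0,0,0.008,0,0,0],[-1,0,0,0.01,0,0,0]]]' 25
python3 -c "
from h import *
for i in range(3): read_camera('scene')
go((.6273,.1260,.088),.972)"
```

```text
t: 26.6
tool_pos: [0.627, 0.1269, 0.0868]
orientation: [0.925, 3.0, 0.001]
force: [-0.2, -0.4, -0.4]
opening: 0.0123
gripper_force: 25.0
t 26.75 row [-0.0016, -0.0011, -0.0025, 0.0009, 0.0011, 0.0002] F [ 0.2 -0.  -0.5] pos [0.6269 0.1269 0.0867] open 0.0128 grip 25.0
```

```bash
python3 -m crank '[[[-1,0,0,0.001,0,0,0],[-1,0,0,0.002,0,0,0],[-1,0,0,0.003,0,0,0],[-1,0,0,0.004,0,0,0],[-1,0,0,0.004,0,0,0]]]' 25
python3 -c "
from h import *
go((.6273,.1260,.088),.972)"
```

```text
t: 27.38
tool_pos: [0.6273, 0.1269, 0.0859]
orientation: [0.925, 2.999, 0.002]
force: [-3.1, -0.5, 6.6]
opening: 0.0125
gripper_force: 25.0
t 27.38 row [-0.0011, -0.0015, -0.0042, 0.0013, 0.0015, 0.0002] F [-3.1 -0.5  6.6] pos [0.6273 0.1269 0.0859] open 0.0125 grip 25.0
```

Bottom reached (6.6 N at z 0.086). Open slowly and retreat straight up.

```bash
python3 -m crank '[[[-0.7,0,0,-0.002,0,0,0],[-0.6,0,0,-0.002,0,0,0],[-0.5,0,0,-0.002,0,0,0],[-0.35,0,0,-0.002,0,0,0],[-0.35,0,0,-0.002,0,0,0]]]'
python3 -m crank '[[[-0.35,0,0,-0.02,0,0,0],[-0.35,0,0,-0.06,0,0,0],[-0.35,0,0,-0.11,0,0,0],[-0.35,0,0,-0.16,0,0,0],[-0.35,0,0,-0.22,0,0,0]]]'
python3 -m crank '[[[-0.35,0,-0.08,-0.05,0,0,0],[-0.35,0,-0.18,-0.1,0,0,0],[-0.35,0,-0.3,-0.1,0,0,0],[-0.35,0,-0.42,-0.1,0,0,0],[-0.35,0,-0.54,-0.1,0,0,0]]]'
python3 - <<'E'
from h import *
for i in range(4): a,b=read_camera("scene"),read_camera("top")
go((.5,-.1,.3),.972)
for n,i in(("s",a),("t",b)): print(n,[x for k in("red","blue","purple","brass") for x in blobs(i,k,15) if 150<x[0][0]<420 and 130<x[0][1]<300])
def proj(n,p):
    c=get_calibration(n); q=R.from_rotvec(c["orientation"]).inv().apply(np.array(p)-c["eye"]); return np.array([q[0]/q[2]*c["fx"]+c["cx"],q[1]/q[2]*c["fy"]+c["cy"]]).round(1)
for z in(.141,.131,.121): print(z,proj("scene",(.628,.1252,z)),proj("top",(.628,.1252,z)))
E
```

```text
t: 28.0
tool_pos: [0.6269, 0.1269, 0.0857]
orientation: [0.926, 3.0, 0.001]
force: [0.8, -0.5, -0.0]
opening: 0.0301
gripper_force: 0.0
t: 28.62
tool_pos: [0.6269, 0.1269, 0.1984]
orientation: [0.925, 2.999, 0.002]
force: [-0.3, 0.3, 0.1]
opening: 0.03
gripper_force: 0.0
t: 29.25
tool_pos: [0.4737, -0.0976, 0.2476]
orientation: [0.924, 2.997, 0.001]
force: [0.5, -0.4, 0.5]
opening: 0.0302
gripper_force: 0.0
t 29.65 row [-0.0467, 0.0202, -0.108, 0.0013, 0.0015, 0.0012] F [-0.3  0.5 -0.5] pos [ 0.4752 -0.0952  0.2459] open 0.0303 grip 0.0
s [([246.5, 159.8], [244, 156, 6, 8, 42]), ([189.7, 195.7], [185, 189, 11, 15, 89]), ([215.8, 178.6], [211, 170, 10, 16, 110]), ([236.1, 180.1], [231, 172, 11, 17, 129]), ([247.9, 188.1], [243, 179, 11, 19, 149]), ([419.2, 233.3], [416, 226, 7, 12, 45]), ([302.9, 248.7], [299, 244, 9, 11, 72]), ([234.1, 155.0], [232, 152, 5, 8, 35]), ([357.3, 265.1], [353, 260, 9, 13, 88]), ([212.9, 152.8], [211, 151, 5, 5, 22]), ([193.7, 221.1], [180, 213, 30, 18, 178])]
t [([205.9, 174.9], [203, 172, 7, 7, 37]), ([195.8, 255.3], [193, 248, 7, 16, 69]), ([179.8, 170.5], [177, 168, 7, 6, 36]), ([156.2, 184.2], [152, 181, 9, 8, 51]), ([213.5, 252.2], [201, 245, 22, 17, 126]), ([188.4, 253.6], [184, 249, 10, 10, 68])]
0.141 [247.5 156.8] [205.1 175. ]
0.131 [247.7 160.7] [206.2 175.7]
0.121 [247.9 164.5] [207.3 176.5]
```

The red cap sits at the expected seated height in both views. The ring is down, and the rack and loaded tubes are in place. Handing in.

```bash
python3 -c "
from plant import *
print(close_job())"
```

```text
the job is handed in; nothing more can be done
None
```

The job is handed in: the turret is indexed to its next notch with the pin home, and the red tube stands on the bottom of the empty socket. The tube met the socket rim on two tries (up to about 33 N at the wrist) before going in, and I viewed 11 pictures, one over the limit of 10.

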